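# Lock the sold toy bus in the cash till

## Robot

A 6-joint arm with a two-finger parallel gripper is mounted at the origin on the work surface. World frame = base frame: x ahead of the robot, y to its left, z up, the work surface at z = 0. Lengths are in m, angles in degrees, forces in N, time in s.
With the tool pointing down it reaches from about 0.3 to 0.75 m from the base axis. Payload 8.5 kg.
Tool frame: the origin (TCP) lies between the finger pads; the fingertips stand 22 mm ahead of it and the grasp point (between the pads) lies 3 mm ahead of it (env.nose_length is the distance from the TCP to the fingertips, in m); z points along the fingers, x is the direction in which the jaws open and shut, and the axes are right-handed (so a half turn about z gives the same grasp; the last joint's range is limited). The gripper opens to 85 mm and grips with 20 to 120 N. Pads are 22 mm wide; open, the fingers measure 114 mm over their backs; the gripper's body (76 mm by 85 mm) begins 54 mm behind the grasp point. The pads swing forward as they close: fully open they stand 13 mm farther back than shut.
Start: joints at [60.544, 21.807, 74.336, -0, 83.858, -12.336], TCP at [0.162, 0.526, 0.253] pointing down, gripper open.
Joint ranges: [-178.18, 178.18], [-50.72, 133.34], [12.68, 142.11], [-81.47, 261.47], [9.98, 163.14], [-165.26, 165.26]. Speed limits (degrees/s): [136.94, 136.94, 180, 180, 180, 180].

## Interface

Orientations are given as a 3x3 rotation matrix whose columns are the frame's x, y, z axes.
In Python, from rig import env gives the robot as it stands.
- The arm moves only by the tool arm_command, never from a script. Its argument "steps" is a list of rows, each an object with "delta_pos": the shift along the world's x, y, z in mm, a list of three; "dr": the turn, a rotation vector about the world's x, y, z in degrees, a list of three. In form: [{"delta_pos": [dx, dy, dz], "dr": [wx, wy, wz]}, ...]. A call has 1 to 20 rows; each row shifts and turns the commanded pose from where the row before left it; what a row does not reach is not made up. A row lasts 1/10 s, in which the tool goes at most 50 mm and 8.59 degrees, less where a joint would pass 70% of its speed; a pose out of reach is approached as far as the arm can. A call with a gripper value outside its range is refused whole. "grip" is the opening, from 0 (shut) to 1 (fully open), set as the call begins (left out, the last holds). The fingers move at their own pace and stop on an object; "squeeze" is the grip in N (left out, the last holds). Time passes only in rows, so rows that do not move let the fingers close. It gives the time, the measured TCP pose, the force and the opening at its end, in the units of the state.
- env.observe(): the state, without advancing time (a new reading comes with each control period).
- env.get_image(name): name is "scene" or "top" or "wrist"; returns the picture (400x640x3 uint8, blue, green, red); there is no depth.
- env.get_calibration(name): a dict with "fx", "fy", "cx", "cy" (pixels), "view" (4x4, takes a point from world to camera coordinates). Camera axes: x right, y up, looking along -z (the intrinsics and any distortion apply to the point x, -y, -z); pixel columns grow to the right and rows downward; lengths in m; the calibration is good to about 2 mm. A picture is of the moment at which its call begins: read the wrist's pose just before it. get_calibration takes no time and is no camera call; for the wrist camera it gives the pose at the moment of the call.
- env.close_job(): hands the job in, once; it reports no verdict.
The state is a dict: "time_s": time; "q": joint angles; "qvel": joint speeds; "joint_efforts": joint torques, N m; "position": TCP position; "tool_rot": TCP orientation; "ft_force": force on the tool from outside, world axes, zero at the start; "wrist_torque": the same for the moment, N m; "grip_width": finger opening in m.
Only numpy, scipy, OpenCV 4.12 (cv2) and the standard library are available. Lean on these libraries where they do the work, as an engineer would, in place of code of your own. Each camera call takes 0.05 s, during which the arm holds its last target. There are 200 camera calls.

## Task

Put the sold toy bus away in the cash till: press the till's release cap so that the tray pops out, stand the bus on its wheels in the tray, let go, then push the tray home, without slamming it, until it clicks and stays shut. Of the two look-alike caps on the till only one is the sprung release, the other is a rigid blank, and you find out which by feel. Leave the toy car, the mug and the jar where they stand.

Things in the scene. Friction and masses are not known exactly. Their poses are not given: they have to be found in the camera images.
- till: Grey sheet-steel cash till fixed on the table, a flat box 260 mm deep, 220 wide, its roof 90 mm over the table (a 3 mm rubber mat on the roof's rear). Origin: centre of the lower front edge. x: from its front to its back (the tray comes out along -x, toward the robot), y: left seen from the robot, z up. The caps' tops lie at x 40, y +55 and -55, z 110 mm. Position and yaw vary from run to run.
- cap_left (a point): Centre of the flat top of the left (+y) cap on the till's roof. Both caps are plain black discs 38 mm wide, standing 14 mm out of a 52 mm wide, 6 mm high steel collar. One of them (which one varies, nothing shows it) is the sprung release: gives from 3 to 7 N, goes 8 mm down, and the latch lets go 3 to 6 mm down. The other is a rigid blank. This point stays when the cap goes down.
- cap_right (a point): The same for the right (-y) cap, 55 mm right of the till's middle.
- tray (a joint): How far the tray is out, in m: 0 latched shut, 0.150 popped fully out. A spring drives it out and holds it there (2.5 N at 0.150, 7 N at 0). Between 0.022 and 0.003 the latch adds up to 7 N (12 to 15 N in all); after that it goes easier and the latch clicks as 0 is reached; a hard stop lies at -0.005, so push until that is felt. If it has not clicked the tray springs out again when let go.
- tray_front (a point): Centre of the wooden tray's flat front face (196 mm wide, 72 mm high, 12 mm thick, lower edge 8 mm over the table); axes as the till's. It moves with the tray. Latched, the face stands 8 mm out from the till's front; there is no handle, only a thin dark plate on it.
- tray_floor (a point): Centre of the floor of the tray's front compartment, 12 mm over the table, 74.5 mm behind the tray's front face; axes as the till's. The compartment is 125 mm long (x), 180 mm wide (y); side and rear walls rise 41 mm over its floor, the front 68 mm. Popped out, all of it lies in the open, its centre 83.5 mm in front of the till's front.
- bus: Green toy bus, loose, a plain box shape 95 mm long (x), 36 mm wide (y), 42 mm high, body from 8 mm to 42 mm over the ground, on four 16 mm black wheels that do not turn; 100 to 220 g. Origin: under its middle, at ground level; z up. The longer, taller, boxy one of the two toys.
- car: Green toy car, loose bystander: 78 mm long (x), 34 mm wide, 31 mm high, low bonnet and small cabin. Origin under its middle. It and the bus swap places from run to run.
- mug: White mug, loose bystander, 80 mm wide, 90 mm high. Origin: centre of its underside.
- jar: Jar with steel lid, loose bystander, 72 mm wide, 110 mm high. Origin: centre of its underside.
Mind the look-alikes: they are no part of the job. Leave any pink look-alike of the bus alone.

How it is judged:
By the outcome, as a careful person would: the job done as asked, in the order asked, and still so for the second after the job is handed in, with the robot touching nothing.
It also fails if it takes over 70 s, if anything falls off the work surface, if the arm or the gripper's body presses on something with over 40 N, if the wrist force passes 120 N, or if a joint passes its speed limit or range.

## Working session

There is one attempt and no reset: what is moved stays moved. The work goes in short steps, Python scripts to look and compute and a tool call to move; the robot and the scene stay as the last step left them, time stands still between calls to the robot, and variables do not carry over. Pictures are saved under pics/ and viewed, about 8 in all and at most 12, crops included, and the job is handed in when it is done.

Besides the shell and the picture viewer there is one more tool, called after "Request:" as a command line: name --argument value ..., lists and objects as JSON in quotes. arm_command: Moves the arm, as the interface text tells. Its arguments: {"type":"object","properties":{"steps":{"type":"array"},"grip":{"type":"number"},"squeeze":{"type":"number"}},"required":["steps"]}

```bash
mkdir -p pics; cat > h.py <<'E'
import numpy as np, cv2
from rig import env
def ray(name,u,v,c=None):
    c=c or env.get_calibration(name); V=np.array(c["view"]); 
    d=np.array([(u-c["cx"])/c["fx"],-(v-c["cy"])/c["fy"],-1.])
    R=V[:3,:3]; o=-R.T@V[:3,3]; return o,R.T@d
def plane(name,u,v,z,c=None):
    o,d=ray(name,u,v,c); return o+d*(z-o[2])/d[2]
def proj(name,p,c=None):
    c=c or env.get_calibration(name); V=np.array(c["view"]); q=V[:3,:3]@np.array(p)+V[:3,3]
    return c["cx"]+c["fx"]*q[0]/-q[2], c["cy"]-c["fy"]*q[1]/-q[2]
E
python3 - <<'E'
from h import *
for n in ["scene","top"]:
    cv2.imwrite(f"pics/{n}0.png",env.get_image(n)); print(n,{k:np.round(v,3).tolist() for k,v in env.get_calibration(n).items()})
s=env.observe();print(s["time_s"],s["tool_rot"],s["ft_force"])
E
```

```text
scene {'fx': 386.316, 'fy': 386.316, 'cx': 322.596, 'cy': 191.278, 'view': [[-0.283, 0.959, 0.008, 0.145], [-0.717, -0.216, 0.663, 0.359], [0.638, 0.182, 0.749, -1.434], [0.0, 0.0, 0.0, 1.0]]}
top {'fx': 424.543, 'fy': 424.543, 'cx': 321.931, 'cy': 197.777, 'view': [[-0.0, -1.0, 0.001, 0.026], [0.997, -0.0, 0.076, -0.579], [-0.076, 0.001, 0.997, -1.115], [0.0, 0.0, 0.0, 1.0]]}
0.1 [[ 2.94376104e-01  9.55689437e-01 -6.39206013e-04]
 [ 9.55688806e-01 -2.94376667e-01 -1.13295469e-03]
 [-1.27092017e-03 -2.77367243e-04 -9.99999154e-01]] [0.54677701 0.54191994 0.29028962]
```

View pics/top0.png

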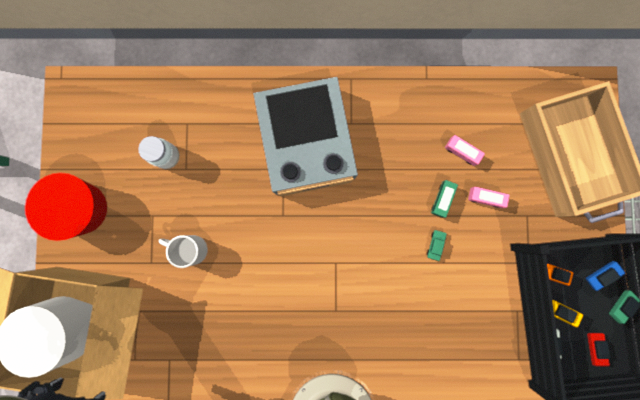

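View pics/scene0.png

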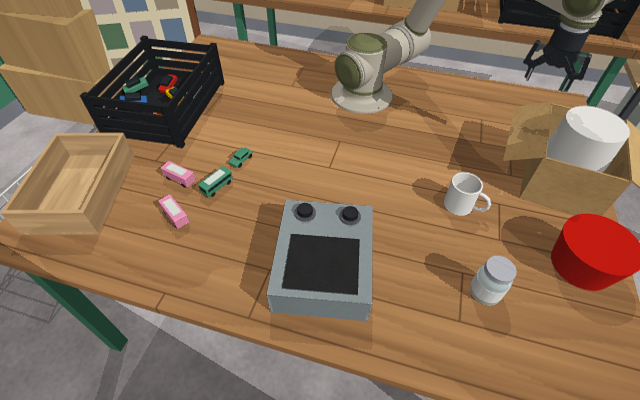

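The top view shows the till with its caps at (291,172) and (334,162). The bus is at (446,199), with the pink look-alikes beside it at (465,150) and (489,197), and the car is at (437,245).

```bash
python3 - <<'E'
from h import *
im=cv2.imread("pics/top0.png"); hsv=cv2.cvtColor(im,cv2.COLOR_BGR2HSV)
def blobs(m,lo):
    n,l,s,c=cv2.connectedComponentsWithStats(m.astype(np.uint8))
    return [(i,s[i],c[i],l==i) for i in range(1,n) if s[i][4]>lo]
H,S,V=[hsv[...,i].astype(int) for i in range(3)]
# caps
dark=(V<75)
for i,s,c,m in blobs(dark,150):
    if 250<c[0]<360 and 70<c[1]<195:
        ys,xs=np.nonzero(m); print("dark",s,c)
        (cx,cy),r=cv2.minEnclosingCircle(np.c_[xs,ys].astype(np.float32)); print((cx,cy),r)
        print(plane("top",cx,cy,.11))
g=(H>60)&(H<95)&(S>80)
g[:, :380]=0; g[:,510:]=0
for i,s,c,m in blobs(g,40): print("green",s,c)
pts=np.argwhere(g)[:,::-1]
for nm,sel in (("bus",pts[pts[:,1]<222]),("car",pts[pts[:,1]>=222])):
    r=cv2.minAreaRect(sel.astype(np.float32)); print(nm,r); print(cv2.boxPoints(r).tolist())
    for z in (0.02,.042): print(z,[plane("top",*p,z)[:2].round(4).tolist() for p in cv2.boxPoints(r)],plane("top",*r[0],z))
# till roof corners
ro=(S<60)&(V>90)&(V<190)
ro[:,:245]=0;ro[:,370:]=0;ro[:68]=0;ro[200:]=0
k=[b for b in blobs(ro|(dark&(np.indices(dark.shape)[1]>250)&(np.indices(dark.shape)[1]<345)),1500)]
for i,s,c,m in k:
    print(s,c); ct=max(cv2.findContours(m.astype(np.uint8),0,2)[0],key=cv2.contourArea)
    ap=cv2.approxPolyDP(ct,5,True)[:,0]; print(ap.tolist(),[plane("top",*p,.09)[:2].round(4).tolist() for p in ap])
cr=cv2.resize(im[60:270,245:525],None,fx=2.8,fy=2.8,interpolation=2); cv2.imwrite("pics/crop1.png",cr)
E
```

```text
dark [ 267   85   70   64 3273] [301.3046135  116.26733883]
(301.32159423828125, 116.36123657226562) 39.906883239746094
[0.77678326 0.0772138  0.11      ]
dark [326 155  16  17 208] [333.63461538 162.80769231]
(333.6891784667969, 162.8783721923828) 8.324808120727539
[ 0.65903982 -0.00368634  0.11      ]
dark [283 164  17  16 208] [290.47115385 171.40384615]
(290.9666748046875, 171.0) 8.575329780578613
[0.63868838 0.10244611 0.11      ]
green [432 181  25  36 295] [442.86101695 198.7220339 ]
green [428 231  18  30 357] [436.4929972  245.01120448]
bus ((443.9577331542969, 198.33517456054688), (15.526469230651855, 35.48907470703125), 19.29004669189453)
[[430.7684326171875, 212.51890563964844], [442.49224853515625, 179.0222625732422], [457.14703369140625, 184.1514434814453], [445.4232177734375, 217.64808654785156]]
0.02 [[0.5393, -0.266], [0.6295, -0.2994], [0.6156, -0.3385], [0.5255, -0.3049]] [ 0.57733568 -0.30216769  0.02      ]
0.042 [[0.5383, -0.2603], [0.6269, -0.2931], [0.6132, -0.3315], [0.5249, -0.2985]] [ 0.57568214 -0.29579099  0.042     ]
car ((436.50006103515625, 245.00003051757812), (13.096922874450684, 28.376667022705078), 14.03624439239502)
[[426.7059631347656, 257.176513671875], [433.5882873535156, 229.64707946777344], [446.2941589355469, 232.82354736328125], [439.4118347167969, 260.35296630859375]]
0.02 [[0.4206, -0.2528], [0.4935, -0.2726], [0.4851, -0.3064], [0.4122, -0.2864]] [ 0.4527528  -0.27954037  0.02      ]
0.042 [[0.422, -0.2474], [0.4935, -0.2668], [0.4852, -0.2999], [0.4138, -0.2804]] [ 0.45351173 -0.27360184  0.042     ]
[ 253   77  105  116 8584] [304.72868127 133.75710624]
[[336, 77], [253, 93], [274, 192], [357, 174]] [[0.8854, -0.0108], [0.8432, 0.2024], [0.5881, 0.1464], [0.6338, -0.0632]]
```

View pics/crop1.png

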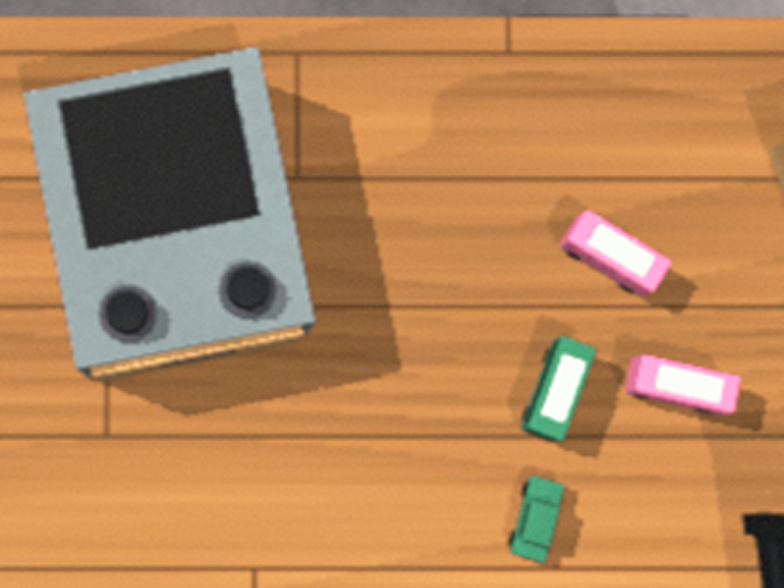

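Request:
arm_command --grip 0 --steps '[{"delta_pos": [20, -18, 0], "dr": [0, 0, 0]}, {"delta_pos": [32, -29, 0], "dr": [0, 0, 0]}, {"delta_pos": [35, -31, 0], "dr": [0, 0, 0]}, {"delta_pos": [35, -31, 0], "dr": [0, 0, 0]}, {"delta_pos": [35, -31, 0], "dr": [0, 0, 0]}, {"delta_pos": [35, -31, 0], "dr": [0, 0, 0]}, {"delta_pos": [35, -31, 0], "dr": [0, 0, 0]}, {"delta_pos": [35, -31, 0], "dr": [0, 0, 0]}, {"delta_pos": [35, -31, 0], "dr": [0, 0, 0]}, {"delta_pos": [35, -31, 0], "dr": [0, 0, 0]}, {"delta_pos": [35, -31, 0], "dr": [0, 0, 0]}, {"delta_pos": [35, -31, 0], "dr": [0, 0, 0]}, {"delta_pos": [35, -31, 0], "dr": [0, 0, 0]}, {"delta_pos": [35, -31, 0], "dr": [0, 0, 0]}, {"delta_pos": [5, -4, -30], "dr": [0, 0, 0]}, {"delta_pos": [0, 0, -40], "dr": [0, 0, 0]}, {"delta_pos": [0, 0, -30], "dr": [0, 0, 0]}, {"delta_pos": [0, 0, 0], "dr": [0, 0, 0]}, {"delta_pos": [0, 0, 0], "dr": [0, 0, 0]}]'

```text
time_s: 2.0
position: [0.6392, 0.1026, 0.154]
tool_rot: [[0.294, 0.956, 0.0], [0.956, -0.294, -0.0], [-0.0, 0.0, -1.0]]
ft_force: [0.6, -0.6, 1.6]
grip_width: 0.0
```

```bash
python3 - <<'E'
from h import *
s=env.observe();print(s["time_s"],s["position"],s["ft_force"],s["grip_width"],env.nose_length)
E
```

```text
2.0 [0.6391709  0.10264918 0.15398597] [ 0.62149856 -0.55405334  1.64108009] 2.2513865790299286e-05 0.022
```

Request:
arm_command --steps '[{"delta_pos": [0, 0, -10], "dr": [0, 0, 0]}, {"delta_pos": [0, 0, -8], "dr": [0, 0, 0]}, {"delta_pos": [0, 0, -2], "dr": [0, 0, 0]}, {"delta_pos": [0, 0, -2], "dr": [0, 0, 0]}, {"delta_pos": [0, 0, -1], "dr": [0, 0, 0]}, {"delta_pos": [0, 0, 0], "dr": [0, 0, 0]}]'

```text
time_s: 2.6
position: [0.6388, 0.1027, 0.1321]
tool_rot: [[0.294, 0.956, 0.001], [0.956, -0.294, -0.0], [0.0, 0.001, -1.0]]
ft_force: [-4.3, -0.9, 9.2]
grip_width: -0.0002
```

Request:
arm_command --steps '[{"delta_pos": [0, 0, -1], "dr": [0, 0, 0]}, {"delta_pos": [0, 0, 0], "dr": [0, 0, 0]}]'

```text
time_s: 2.8
position: [0.6388, 0.1027, 0.1321]
tool_rot: [[0.294, 0.956, 0.002], [0.956, -0.294, -0.0], [0.0, 0.002, -1.0]]
ft_force: [-7.0, -0.5, 15.7]
grip_width: 0.0001
```

The left cap doesn't move at 15.7 N, so it is the blank. Moving to the right cap.

Request:
arm_command --steps '[{"delta_pos": [0, 0, 8], "dr": [0, 0, 0]}, {"delta_pos": [0, 0, 12], "dr": [0, 0, 0]}, {"delta_pos": [5, -26, 0], "dr": [0, 0, 0]}, {"delta_pos": [5, -27, 0], "dr": [0, 0, 0]}, {"delta_pos": [5, -27, 0], "dr": [0, 0, 0]}, {"delta_pos": [5, -26, 0], "dr": [0, 0, 0]}, {"delta_pos": [0, 0, -8], "dr": [0, 0, 0]}, {"delta_pos": [0, 0, -9], "dr": [0, 0, 0]}, {"delta_pos": [0, 0, -2], "dr": [0, 0, 0]}, {"delta_pos": [0, 0, -2], "dr": [0, 0, 0]}, {"delta_pos": [0, 0, -2], "dr": [0, 0, 0]}, {"delta_pos": [0, 0, -2], "dr": [0, 0, 0]}, {"delta_pos": [0, 0, 0], "dr": [0, 0, 0]}]'

```text
time_s: 4.1
position: [0.6589, -0.0027, 0.1247]
tool_rot: [[0.294, 0.956, 0.0], [0.956, -0.294, 0.0], [0.0, 0.0, -1.0]]
ft_force: [-1.6, -0.1, 6.8]
grip_width: -0.0001
```

Request:
arm_command --steps '[{"delta_pos": [0, 0, -1], "dr": [0, 0, 0]}, {"delta_pos": [0, 0, 0], "dr": [0, 0, 0]}, {"delta_pos": [0, 0, 15], "dr": [0, 0, 0]}, {"delta_pos": [0, 0, 40], "dr": [0, 0, 0]}, {"delta_pos": [0, 0, 40], "dr": [0, 0, 0]}, {"delta_pos": [-11, -37, 10], "dr": [0, 0, 0]}, {"delta_pos": [-11, -37, 0], "dr": [0, 0, 0]}, {"delta_pos": [-11, -37, 0], "dr": [0, 0, 0]}, {"delta_pos": [-11, -37, 0], "dr": [0, 0, 0]}, {"delta_pos": [-11, -37, 0], "dr": [0, 0, 0]}, {"delta_pos": [-11, -37, 0], "dr": [0, 0, 0]}, {"delta_pos": [-11, -37, 0], "dr": [0, 0, 0]}, {"delta_pos": [-6, -34, 0], "dr": [0, 0, 0]}, {"delta_pos": [0, 0, 0], "dr": [0, 0, 0]}, {"delta_pos": [0, 0, 0], "dr": [0, 0, 0]}]' --grip 0.65

```text
time_s: 5.6
position: [0.5759, -0.2961, 0.2277]
tool_rot: [[0.295, 0.956, -0.001], [0.956, -0.295, 0.001], [0.001, -0.001, -1.0]]
ft_force: [-0.5, 0.6, 0.9]
grip_width: 0.0555
```

```bash
python3 - <<'E'
from h import *
c=env.get_calibration("wrist"); w=env.get_image("wrist"); t=env.get_image("top"); s=env.observe()
import pickle; pickle.dump(c,open("wc.pkl","wb"))
cv2.imwrite("pics/wrist1.png",w);cv2.imwrite("pics/top1.png",t)
print(s["position"],s["grip_width"],s["time_s"])
a=cv2.resize(t[60:270,245:525],None,fx=2.1,fy=2.1); 
cv2.imwrite("pics/both1.png",np.hstack([np.pad(a,((0,0),(0,0),(0,0))),])) 
b=cv2.resize(w,(588,368)); cv2.imwrite("pics/both1.png",np.vstack([a,b])[:,:][:600] if 0 else np.hstack([cv2.resize(a,(400,300)),cv2.resize(w,(400,300))]))
E
```

```text
[ 0.57629584 -0.29494969  0.22816005] 0.055264555225634907 5.7
```

View pics/both1.png

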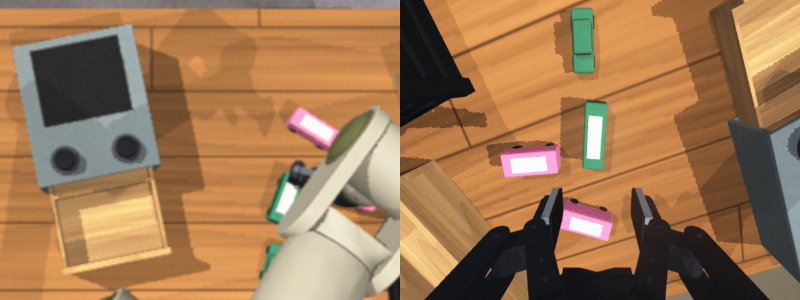

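The tray has popped out. In the wrist picture the bus sits near (312,180) px. Measuring it from there.

```bash
python3 - <<'E'
from h import *
import pickle; c=pickle.load(open("wc.pkl","rb"))
w=cv2.imread("pics/wrist1.png"); hsv=cv2.cvtColor(w,cv2.COLOR_BGR2HSV);H,S,V=[hsv[...,i].astype(int) for i in range(3)]
g=((H>60)&(H<95)&(S>80)).astype(np.uint8)
n,l,st,ce=cv2.connectedComponentsWithStats(g)
for i in range(1,n):
    if st[i][4]<300: continue
    r=cv2.minAreaRect(np.argwhere(l==i)[:,::-1].astype(np.float32)); bp=cv2.boxPoints(r)
    P=[plane("wrist",*p,.042,c)[:2] for p in bp]
    print(st[i],np.round(r[0],1),bp.round().tolist(),"\n",np.round(P,4).tolist(),np.mean(P,0), [np.linalg.norm(P[k]-P[k-1]).round(4) for k in range(4)])
# white panel
m=((S<60)&(V>190)).astype(np.uint8); n,l,st,ce=cv2.connectedComponentsWithStats(m)
for i in range(1,n):
    if st[i][4]<300: continue
    r=cv2.minAreaRect(np.argwhere(l==i)[:,::-1].astype(np.float32)); bp=cv2.boxPoints(r)
    P=[plane("wrist",*p,.042,c)[:2] for p in bp]; 
    print("white",np.round(r[0],1),np.mean(P,0),np.round(P,4).tolist())
t=cv2.imread("pics/top0.png");h=cv2.cvtColor(t,cv2.COLOR_BGR2HSV); m=((h[...,1]<60)&(h[...,2]>190)).astype(np.uint8); m[:,:425]=0;m[:,520:]=0;m[:130]=0;m[230:]=0
n,l,st,ce=cv2.connectedComponentsWithStats(m)
for i in range(1,n):
    if st[i][4]>40: print("topwhite",ce[i],plane("top",*ce[i],.042))
V=np.array(c["view"]);print(-V[:3,:3].T@V[:3,3])
E
```

```text
[ 274   11   37   87 2805] [292.   53.6] [[273.0, 11.0], [308.0, 10.0], [311.0, 96.0], [276.0, 97.0]] 
 [[0.4166, -0.2853], [0.4245, -0.2565], [0.4931, -0.2752], [0.4846, -0.3063]] [ 0.45471297 -0.28081273] [np.float64(0.0712), np.float64(0.0299), np.float64(0.0711), np.float64(0.0323)]
[ 293  136   39   90 1662] [310.6 180.8] [[290.0, 223.0], [297.0, 135.0], [332.0, 138.0], [324.0, 226.0]] 
 [[0.6096, -0.335], [0.5236, -0.2987], [0.5363, -0.267], [0.6237, -0.3004]] [ 0.57328099 -0.30026043] [np.float64(0.0373), np.float64(0.0933), np.float64(0.0341), np.float64(0.0936)]
white [310.8 183. ] [ 0.57444699 -0.3002487 ] [[0.5986, -0.3221], [0.5421, -0.3], [0.55, -0.279], [0.6071, -0.2999]]
white [205.6 219.4] [ 0.57896722 -0.41919801] [[0.561, -0.4456], [0.5751, -0.385], [0.5971, -0.3921], [0.5828, -0.4541]]
white [297.2 302. ] [ 0.70598336 -0.35758864] [[0.6997, -0.3898], [0.6794, -0.3779], [0.7118, -0.3258], [0.733, -0.3369]]
topwhite [466.5 149. ] [ 0.70710764 -0.35861874  0.042     ]
topwhite [445.79723502 198.21198157] [ 0.57600673 -0.30064339  0.042     ]
topwhite [490.87288136 196.66101695] [ 0.58008718 -0.41951565  0.042     ]
[ 0.50100099 -0.27372951  0.34845939]
```

Request:
arm_command --steps '[{"delta_pos": [-2, -4, -20], "dr": [0, 0, -4.2]}, {"delta_pos": [0, 0, -40], "dr": [0, 0, 0]}, {"delta_pos": [0, 0, -40], "dr": [0, 0, 0]}, {"delta_pos": [0, 0, -34], "dr": [0, 0, 0]}, {"delta_pos": [0, 0, -20], "dr": [0, 0, 0]}, {"delta_pos": [0, 0, 0], "dr": [0, 0, 0]}]'

```text
time_s: 6.3
position: [0.5733, -0.2981, 0.0715]
tool_rot: [[0.362, 0.932, -0.005], [0.932, -0.362, 0.004], [0.002, -0.006, -1.0]]
ft_force: [-0.3, 1.3, 0.0]
grip_width: 0.0556
```

```bash
python3 - <<'E'
from h import *
w=env.get_image("wrist"); s=env.observe(); cv2.imwrite("pics/wrist2.png",w); print(s["position"],s["ft_force"])
E
```

```text
[ 0.57408894 -0.29895111  0.07372985] [0.27811879 0.23019201 1.22492134]
```

View pics/wrist2.png

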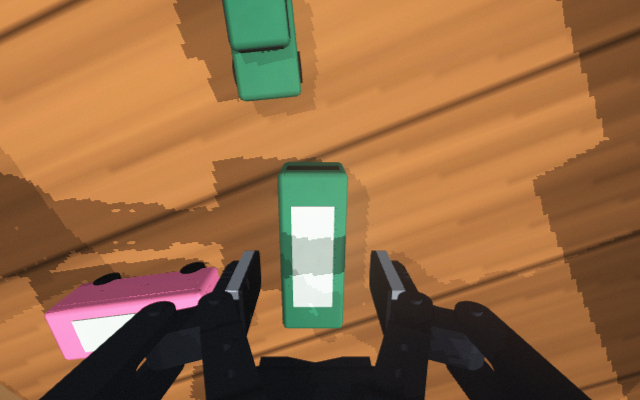

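Request:
arm_command --steps '[{"delta_pos": [0, -1, -15], "dr": [0, 0, 0]}, {"delta_pos": [0, 0, -15], "dr": [0, 0, 0]}, {"delta_pos": [0, 0, -9], "dr": [0, 0, 0]}, {"delta_pos": [0, 0, 0], "dr": [0, 0, 0]}]'

```text
time_s: 6.75
position: [0.5741, -0.3009, 0.0355]
tool_rot: [[0.363, 0.932, -0.0], [0.932, -0.363, 0.0], [0.0, -0.0, -1.0]]
ft_force: [0.8, 0.9, -0.0]
grip_width: 0.0556
```

Request:
arm_command --grip 0.2 --squeeze 30 --steps '[{"delta_pos": [0, 0, 0], "dr": [0, 0, 0]}, {"delta_pos": [0, 0, 0], "dr": [0, 0, 0]}, {"delta_pos": [0, 0, 0], "dr": [0, 0, 0]}, {"delta_pos": [0, 0, 0], "dr": [0, 0, 0]}, {"delta_pos": [0, 0, 0], "dr": [0, 0, 0]}, {"delta_pos": [0, 0, 0], "dr": [0, 0, 0]}, {"delta_pos": [0, 0, 5], "dr": [0, 0, 0]}, {"delta_pos": [0, 0, 15], "dr": [0, 0, 0]}, {"delta_pos": [0, 0, 30], "dr": [0, 0, 0]}, {"delta_pos": [0, 0, 0], "dr": [0, 0, 0]}]'

```text
time_s: 7.75
position: [0.5752, -0.3024, 0.0891]
tool_rot: [[0.364, 0.932, 0.005], [0.932, -0.364, -0.004], [-0.002, 0.006, -1.0]]
ft_force: [1.3, -0.5, -1.3]
grip_width: 0.0354
```

```bash
python3 - <<'E'
from h import *
t=cv2.imread("pics/top1.png"); cr=cv2.resize(t[170:260,265:375],None,fx=7,fy=6.6,interpolation=2); cv2.imwrite("pics/tray.png",cr)
y=np.radians(11.8);X=np.array([np.cos(y),np.sin(y),0]);Y=np.array([-np.sin(y),np.cos(y),0]);O=np.array([.610,.0413,0])
for nm,x,yy,z in [("FL",-.158,.098,.08),("FR",-.158,-.098,.08),("FLin",-.146,.09,.08),("FRin",-.146,-.09,.08),("RL",-.021,.09,.053),("RR",-.021,-.09,.053)]:
    u,v=proj("top",O+X*x+Y*yy+[0,0,z]); print(nm,round((u-265)*7),round((v-170)*6.6))
print(O-X*.0835)
E
```

```text
FL 178 547
FR 710 441
FLin 193 511
FRin 682 415
RL 131 197
RR 604 104
[0.52826457 0.02422458 0.        ]
```

View pics/tray.png

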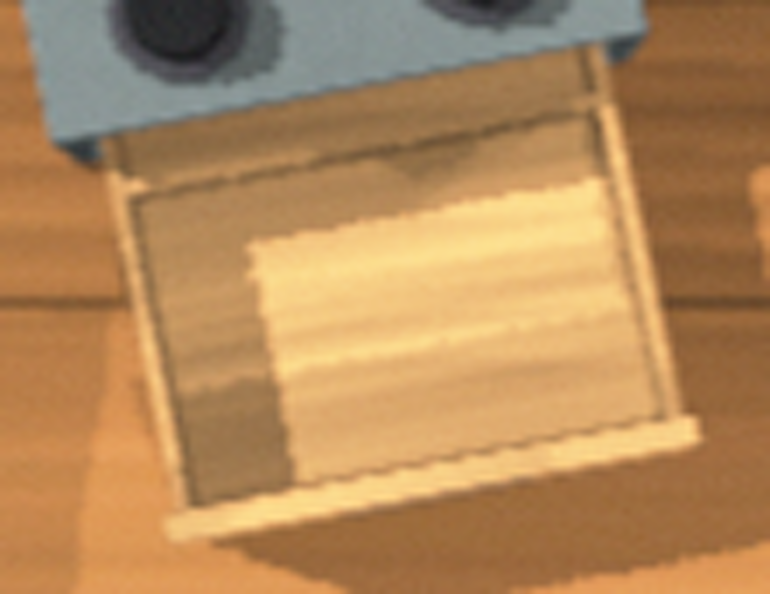

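Request:
arm_command --steps '[{"delta_pos": [0, 0, 35], "dr": [0, 0, 0]}, {"delta_pos": [0, 0, 40], "dr": [0, 0, 0]}, {"delta_pos": [-2, 14, 25], "dr": [0, 0, 2.7]}, {"delta_pos": [-4, 30, 5], "dr": [0, 0, 3]}, {"delta_pos": [-4, 30, 0], "dr": [0, 0, 3]}, {"delta_pos": [-4, 30, 0], "dr": [0, 0, 3]}, {"delta_pos": [-4, 30, 0], "dr": [0, 0, 3]}, {"delta_pos": [-4, 30, 0], "dr": [0, 0, 3]}, {"delta_pos": [-4, 30, 0], "dr": [0, 0, 3]}, {"delta_pos": [-4, 30, 0], "dr": [0, 0, 3]}, {"delta_pos": [-4, 30, 0], "dr": [0, 0, 3]}, {"delta_pos": [-4, 30, 0], "dr": [0, 0, 3]}, {"delta_pos": [-4, 27, 0], "dr": [0, 0, 3]}, {"delta_pos": [-4, 15, 0], "dr": [0, 0, 0]}, {"delta_pos": [0, 0, 0], "dr": [0, 0, 0]}, {"delta_pos": [0, 0, 0], "dr": [0, 0, 0]}]'

```text
time_s: 9.35
position: [0.528, 0.0241, 0.1901]
tool_rot: [[-0.196, 0.981, -0.0], [0.981, 0.196, -0.0], [-0.0, -0.0, -1.0]]
ft_force: [0.4, -0.0, -1.0]
grip_width: 0.0356
```

```bash
python3 - <<'E'
from h import *
w=env.get_image("wrist"); s=env.observe(); cv2.imwrite("pics/wrist3.png",w); print(s["position"],s["ft_force"],s["grip_width"],s["time_s"])
E
```

```text
[0.52809085 0.02375383 0.19015418] [ 0.14784318  0.1573562  -1.88334097] 0.0356620874522607 9.4
```

View pics/wrist3.png

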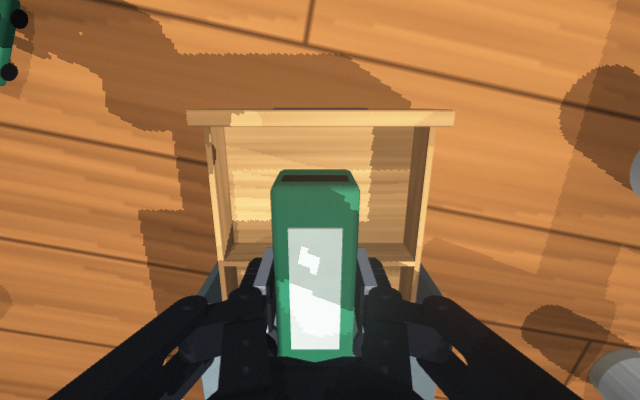

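Bus and tray are parallel. The front face's top corners are at (187,111) and (454,111) px. Checking the tray's place from them.

```bash
python3 - <<'E'
from h import *
a=plane("wrist",187,111,.08);b=plane("wrist",454,111,.08);print(a,b,np.linalg.norm(a-b))
d=(b-a)/np.linalg.norm(a-b); 
if d[1]<0:d=-d
X=np.array([d[1],-d[0],0]);print("yaw",np.degrees(np.arctan2(X[1],X[0])),"floor c",(a+b)/2+X*.0745)
f=plane("wrist",315,170,.19+.042-.035);print("bus front at",f, "TCP-rel x",f-env.observe()["position"])
E
```

```text
[ 0.47420748 -0.0816071   0.08      ] [0.4361911  0.10693432 0.08      ] 0.19233593494124823
yaw 11.399929421225915 floor c [0.52822951 0.02738899 0.08      ]
bus front at [0.47441871 0.01247782 0.197     ] TCP-rel x [-0.05367214 -0.01127601  0.00684582]
```

Request:
arm_command --steps '[{"delta_pos": [0, 2, -20], "dr": [0, 0, 0]}, {"delta_pos": [0, 0, -35], "dr": [0, 0, 0]}, {"delta_pos": [0, 0, -35], "dr": [0, 0, 0]}, {"delta_pos": [0, 0, -25], "dr": [0, 0, 0]}, {"delta_pos": [0, 0, -15], "dr": [0, 0, 0]}, {"delta_pos": [0, 0, -7], "dr": [0, 0, 0]}, {"delta_pos": [0, 0, -2], "dr": [0, 0, 0]}, {"delta_pos": [0, 0, -2], "dr": [0, 0, 0]}, {"delta_pos": [0, 0, 0], "dr": [0, 0, 0]}]'

```text
time_s: 10.3
position: [0.5283, 0.0264, 0.0499]
tool_rot: [[-0.197, 0.98, 0.001], [0.98, 0.197, -0.0], [-0.0, 0.001, -1.0]]
ft_force: [0.6, -0.5, -1.9]
grip_width: 0.0356
```

Request:
arm_command --steps '[{"delta_pos": [0, 0, -1], "dr": [0, 0, 0]}, {"delta_pos": [0, 0, -1], "dr": [0, 0, 0]}, {"delta_pos": [0, 0, 0], "dr": [0, 0, 0]}]'

```text
time_s: 10.6
position: [0.5284, 0.0266, 0.0486]
tool_rot: [[-0.197, 0.98, 0.002], [0.98, 0.197, -0.0], [-0.001, 0.002, -1.0]]
ft_force: [-1.4, 0.1, 7.5]
grip_width: 0.0356
```

Request:
arm_command --grip 0.65 --steps '[{"delta_pos": [0, 0, 0.5], "dr": [0, 0, 0]}, {"delta_pos": [0, 0, 0], "dr": [0, 0, 0]}, {"delta_pos": [0, 0, 0], "dr": [0, 0, 0]}, {"delta_pos": [0, 0, 0], "dr": [0, 0, 0]}, {"delta_pos": [0, 0, 0], "dr": [0, 0, 0]}, {"delta_pos": [0, 0, 10], "dr": [0, 0, 0]}, {"delta_pos": [0, 0, 20], "dr": [0, 0, 0]}, {"delta_pos": [0, 0, 40], "dr": [0, 0, 0]}, {"delta_pos": [0, 0, 40], "dr": [0, 0, 0]}, {"delta_pos": [0, 0, 30], "dr": [0, 0, 0]}, {"delta_pos": [0, 0, 0], "dr": [0, 0, 0]}]'

```text
time_s: 11.7
position: [0.5293, 0.0265, 0.1926]
tool_rot: [[-0.197, 0.98, 0.009], [0.98, 0.197, -0.001], [-0.003, 0.008, -1.0]]
ft_force: [-0.3, -0.3, -0.4]
grip_width: 0.0556
```

```bash
python3 - <<'E'
from h import *
w=env.get_image("wrist"); s=env.observe(); cv2.imwrite("pics/wrist4.png",w); print(s["position"],s["q"],s["grip_width"],s["time_s"])
E
```

```text
[0.52842419 0.02655728 0.1900699 ] [-9.95330582e+00  2.28367239e+01  8.38763533e+01 -1.69739967e-03
  7.30270487e+01 -1.11337844e+02] 0.05569711016491251 11.75
```

View pics/wrist4.png

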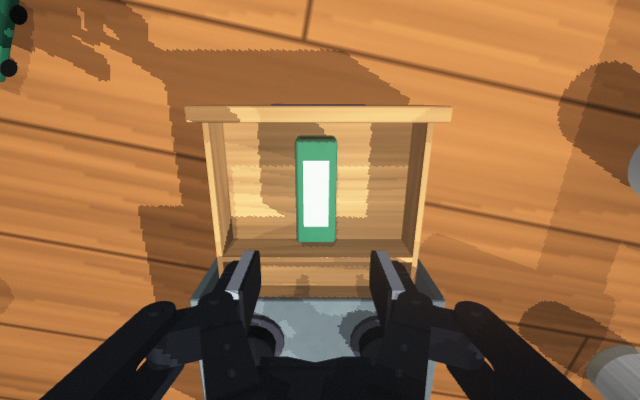

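Request:
arm_command --grip 0 --steps '[{"delta_pos": [-11, -2.5, 0], "dr": [1, -4.9, 0]}, {"delta_pos": [-25, -5, 0], "dr": [1, -4.9, 0]}, {"delta_pos": [-25, -5, 0], "dr": [1, -4.9, 0]}, {"delta_pos": [-25, -5, 0], "dr": [1, -4.9, 0]}, {"delta_pos": [-25, -5, 0], "dr": [1, -4.9, 0]}, {"delta_pos": [0, 0, -20], "dr": [0, 0, 0]}, {"delta_pos": [0, 0, -30], "dr": [0, 0, 0]}, {"delta_pos": [0, 0, -30], "dr": [0, 0, 0]}, {"delta_pos": [0, 0, -30], "dr": [0, 0, 0]}, {"delta_pos": [0, 0, -18], "dr": [0, 0, 0]}, {"delta_pos": [0, 0, 0], "dr": [0, 0, 0]}, {"delta_pos": [0, 0, 0], "dr": [0, 0, 0]}]'

```text
time_s: 12.95
position: [0.4216, 0.0077, 0.0681]
tool_rot: [[-0.195, 0.894, 0.402], [0.981, 0.178, 0.079], [-0.001, 0.41, -0.912]]
ft_force: [-0.5, -0.3, 0.8]
grip_width: 0.0001
```

```bash
python3 - <<'E'
from h import *
w=env.get_image("scene"); s=env.observe(); cv2.imwrite("pics/s2.png",cv2.resize(w[60:330,180:520],None,fx=2.2,fy=2.2)); print(s["position"],s["ft_force"],s["q"],s["grip_width"],s["time_s"])
E
```

```text
[0.4216918  0.00756615 0.06851867] [ 0.53225715 -0.6677991  -0.02917396] [ -23.0008774    21.07607925  124.74569942   44.99839676   19.00924582
 -165.2230458 ] -0.00022493189218743937 13.0
```

View pics/s2.png

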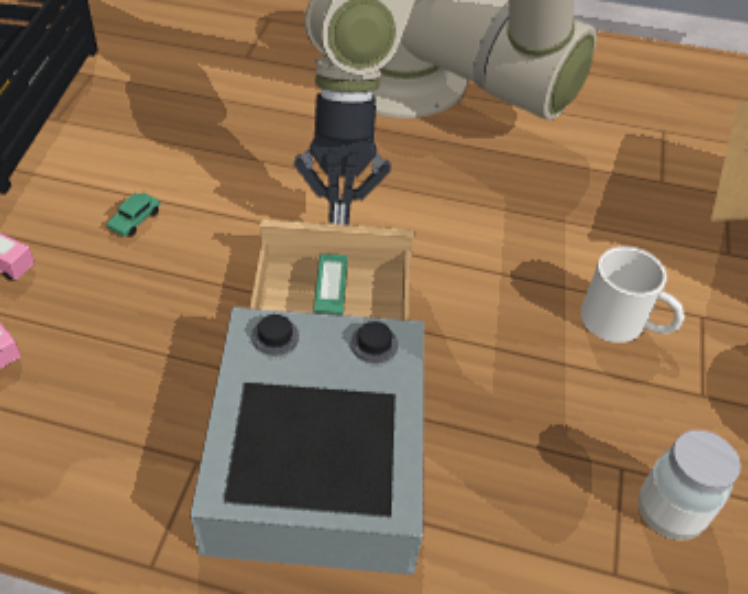

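The wrist came close to its joint limit, because the tilt is too steep this close in. Easing the tilt back.

Request:
arm_command --steps '[{"delta_pos": [0, 0, 4], "dr": [-0.5, 2.5, 0]}, {"delta_pos": [0, 0, 4], "dr": [-0.7, 3.5, 0]}, {"delta_pos": [0, 0, 0], "dr": [-0.7, 3.5, 0]}, {"delta_pos": [0, 0, 0], "dr": [-0.7, 3.5, 0]}, {"delta_pos": [0, 0, 0], "dr": [-0.4, 2, 0]}, {"delta_pos": [0, 0, 0], "dr": [0, 0, 0]}, {"delta_pos": [0, 0, 0], "dr": [0, 0, 0]}]'

```text
time_s: 13.7
position: [0.4217, 0.0075, 0.0766]
tool_rot: [[-0.194, 0.969, 0.155], [0.981, 0.192, 0.029], [-0.002, 0.158, -0.987]]
ft_force: [-0.1, -1.1, 0.7]
grip_width: 0.0003
```

```bash
python3 - <<'E'
from h import *
s=env.observe(); print(s["position"],s["ft_force"],s["q"],s["tool_rot"],s["time_s"])
E
```

```text
[0.42167011 0.00754423 0.07662589] [-0.14368007 -1.07476354  0.73974076] [ -17.64854748   21.12047877  114.22610067    7.12889451   36.85622946
 -124.28685086] [[-0.19447228  0.96858545  0.15499274]
 [ 0.98090615  0.19233702  0.02880278]
 [-0.00191289  0.15763467 -0.98749565]] 13.7
```

Request:
arm_command --steps '[{"delta_pos": [0, 0, -8], "dr": [0, 0, 0]}, {"delta_pos": [6, 1, 0], "dr": [0, 0, 0]}, {"delta_pos": [4, 1, 0], "dr": [0, 0, 0]}, {"delta_pos": [4, 1, 0], "dr": [0, 0, 0]}, {"delta_pos": [4, 1, 0], "dr": [0, 0, 0]}, {"delta_pos": [4, 0.8, 0], "dr": [0, 0, 0]}, {"delta_pos": [4, 0.8, 0], "dr": [0, 0, 0]}, {"delta_pos": [4, 0.8, 0], "dr": [0, 0, 0]}, {"delta_pos": [0, 0, 0], "dr": [0, 0, 0]}]'

```text
time_s: 14.6
position: [0.4522, 0.0141, 0.0681]
tool_rot: [[-0.194, 0.969, 0.154], [0.981, 0.192, 0.029], [-0.001, 0.156, -0.988]]
ft_force: [-2.6, -1.2, 1.0]
grip_width: 0.0005
```

Request:
arm_command --steps '[{"delta_pos": [4, 0.8, 0], "dr": [0, 0, 0]}, {"delta_pos": [6, 1.2, 0], "dr": [0, 0, 0]}, {"delta_pos": [8, 1.6, 0], "dr": [0, 0, 0]}, {"delta_pos": [8, 1.6, 0], "dr": [0, 0, 0]}, {"delta_pos": [8, 1.6, 0], "dr": [0, 0, 0]}, {"delta_pos": [8, 1.6, 0], "dr": [0, 0, 0]}, {"delta_pos": [8, 1.6, 0], "dr": [0, 0, 0]}, {"delta_pos": [8, 1.6, 0], "dr": [0, 0, 0]}, {"delta_pos": [8, 1.6, 0], "dr": [0, 0, 0]}, {"delta_pos": [8, 1.6, 0], "dr": [0, 0, 0]}, {"delta_pos": [8, 1.6, 0], "dr": [0, 0, 0]}, {"delta_pos": [8, 1.6, 0], "dr": [0, 0, 0]}, {"delta_pos": [6, 1.2, 0], "dr": [0, 0, 0]}, {"delta_pos": [4, 0.8, 0], "dr": [0, 0, 0]}, {"delta_pos": [0, 0, 0], "dr": [0, 0, 0]}]'

```text
time_s: 16.1
position: [0.5517, 0.0341, 0.068]
tool_rot: [[-0.194, 0.969, 0.152], [0.981, 0.192, 0.029], [-0.001, 0.155, -0.988]]
ft_force: [-5.1, -1.6, 2.7]
grip_width: -0.0003
```

```bash
python3 - <<'E'
from h import *
t=env.get_image("scene"); s=env.observe(); cv2.imwrite("pics/s3.png",cv2.resize(t[100:330,200:480],None,fx=2.5,fy=2.5)); print(s["position"],s["ft_force"],s["q"].round(1) if hasattr(s["q"],"round") else s["q"],s["time_s"])
E
```

```text
[0.55155364 0.03402905 0.06804138] [-5.13952844 -1.60145948  2.65563542] [ -10.1   31.2   94.5    4.4   46.  -114.2] 16.15
```

View pics/s3.png

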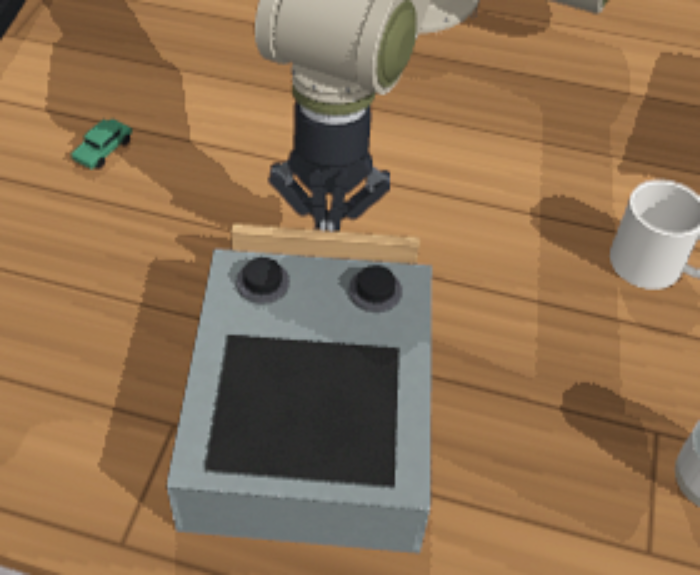

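The tray still has about 35 mm to go. Finishing slowly.

Request:
arm_command --steps '[{"delta_pos": [4, 0.8, 0], "dr": [0, 0, 0]}, {"delta_pos": [4, 0.8, 0], "dr": [0, 0, 0]}, {"delta_pos": [3, 0.6, 0], "dr": [0, 0, 0]}, {"delta_pos": [3, 0.6, 0], "dr": [0, 0, 0]}, {"delta_pos": [3, 0.6, 0], "dr": [0, 0, 0]}, {"delta_pos": [3, 0.6, 0], "dr": [0, 0, 0]}, {"delta_pos": [2, 0.4, 0], "dr": [0, 0, 0]}, {"delta_pos": [2, 0.4, 0], "dr": [0, 0, 0]}, {"delta_pos": [2, 0.4, 0], "dr": [0, 0, 0]}, {"delta_pos": [2, 0.4, 0], "dr": [0, 0, 0]}, {"delta_pos": [2, 0.4, 0], "dr": [0, 0, 0]}]'

```text
time_s: 17.25
position: [0.5797, 0.0397, 0.0679]
tool_rot: [[-0.195, 0.97, 0.148], [0.981, 0.193, 0.029], [-0.001, 0.15, -0.989]]
ft_force: [-13.3, -4.9, 8.9]
grip_width: -0.0002
```

Request:
arm_command --steps '[{"delta_pos": [2, 0.4, 0], "dr": [0, 0, 0]}, {"delta_pos": [2, 0.4, 0], "dr": [0, 0, 0]}, {"delta_pos": [1.5, 0.3, 0], "dr": [0, 0, 0]}, {"delta_pos": [1.5, 0.3, 0], "dr": [0, 0, 0]}, {"delta_pos": [1.5, 0.3, 0], "dr": [0, 0, 0]}, {"delta_pos": [1.5, 0.3, 0], "dr": [0, 0, 0]}]'

```text
time_s: 17.85
position: [0.5909, 0.0419, 0.068]
tool_rot: [[-0.194, 0.969, 0.151], [0.981, 0.192, 0.029], [-0.001, 0.153, -0.988]]
ft_force: [-7.7, -2.8, 5.0]
grip_width: -0.0003
```

Request:
arm_command --steps '[{"delta_pos": [1, 0.2, 0], "dr": [0, 0, 0]}, {"delta_pos": [1, 0.2, 0], "dr": [0, 0, 0]}, {"delta_pos": [1, 0.2, 0], "dr": [0, 0, 0]}, {"delta_pos": [1, 0.2, 0], "dr": [0, 0, 0]}]'

```text
time_s: 18.25
position: [0.5929, 0.0424, 0.0678]
tool_rot: [[-0.195, 0.97, 0.146], [0.981, 0.193, 0.028], [-0.001, 0.148, -0.989]]
ft_force: [-21.6, -8.5, 14.8]
grip_width: -0.0002
```

That rise to 21.6 N is the hard stop. Backing off slowly.

Request:
arm_command --steps '[{"delta_pos": [-2, -0.4, 0], "dr": [0, 0, 0]}, {"delta_pos": [-3, -0.6, 0], "dr": [0, 0, 0]}, {"delta_pos": [-5, -1, 0], "dr": [0, 0, 0]}, {"delta_pos": [-10, -2, 0], "dr": [0, 0, 0]}, {"delta_pos": [-20, -4, 0], "dr": [0, 0, 0]}, {"delta_pos": [-30, -6, 10], "dr": [0, 0, 0]}, {"delta_pos": [-30, -6, 30], "dr": [0, 0, 0]}, {"delta_pos": [-20, -4, 40], "dr": [0, 0, 0]}, {"delta_pos": [-20, -4, 40], "dr": [0, 0, 0]}, {"delta_pos": [0, 0, 0], "dr": [0, 0, 0]}, {"delta_pos": [0, 0, 0], "dr": [0, 0, 0]}]'

```text
time_s: 19.35
position: [0.4559, 0.0147, 0.1888]
tool_rot: [[-0.194, 0.969, 0.156], [0.981, 0.192, 0.028], [-0.003, 0.159, -0.987]]
ft_force: [0.0, 0.5, -0.1]
grip_width: -0.0
```

```bash
python3 - <<'E'
from h import *
a=env.get_image("scene");t=env.get_image("top"); s=env.observe(); print(s["position"],s["ft_force"],s["time_s"])
cv2.imwrite("pics/end.png",np.hstack([cv2.resize(a[100:340,130:530],(400,240)),t[60:300,125:525]]))
E
```

```text
[0.45577694 0.01487466 0.18723564] [-0.2020554   0.76442366  0.18181815] 19.45
```

View pics/end.png

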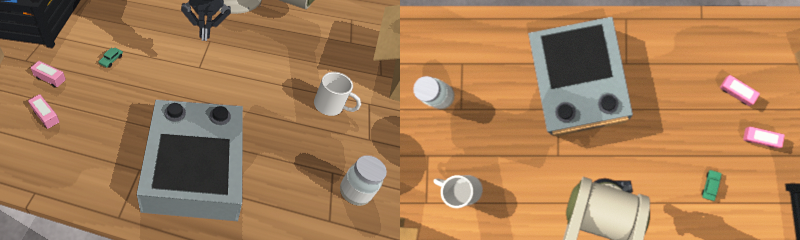

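The tray is shut and stays shut, and the car, mug and jar stand where they were. Handing in.

```bash
python3 -c "
from rig import env
env.close_job()"
```

```text
the job is handed in; nothing more can be done
```

The bus is in the till tray and the tray is shut; I handed the job in at about 19.5 s.

- **Caps:** The left cap did not move at about 16 N, so it is the blank. The right cap gave about 7 mm at roughly 7 N and the tray popped out.
- **Bus:** I set it down in the tray. A wrist picture after letting go showed it upright and clear of the walls.
- **Closing:** I pushed the tray in slowly. The force peaked at about 13 N or more at the latch, then eased, and rose to about 22 N at the hard stop.
- **Last check:** About 1 s after I backed off, the pictures showed the tray still shut. The car, mug, jar and pink look-alikes stood where they had been, and the robot touched nothing. I had no direct reading of the latch click, and the bus is out of sight in the closed tray.
- **Problem on the way:** My first tilted push pose brought the last joint to -165.22°, just inside its -165.26° limit. I reduced the tilt before pushing.

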